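# Lock a filled syringe into the craft-table rack

### The job

Gently lay the red syringe lengthwise in the middle groove of the ribbed rack, setting it down rather than dropping it, and let go once it lies still. Then swing the metal bar across over it by its orange knob until the bar's slot lines up with the slot in the rack's black block, push the brass thumbscrew down through both slots until its collar is flat on the bar, and give it a quarter turn so that its wings lie in line with the bar and it is locked. Leave everything else on the table where it is.

Things in the scene. Friction and masses are not known exactly. Their poses are not given: they have to be found in the camera images.
- rack: Syringe rack, fixed. Origin: underside, below the bed's middle; x along the grooves, y across, z up. Grey base 80 (x) by 180 mm, y -95 to +85, 10 thick. Four blue round ribs along x, 8 mm thick, x -35 to +35, at y = -24, -8, 8, 24, tops 16 mm up: 3 grooves, middle at y = 0. Black slotted block, 44 (x) by 36 mm, top 42 mm up, at y = -65.
- rack_groove (a point): Where the middle of the barrel lies when the syringe rests in the middle groove: 27 mm above the table, over the rack's origin. The syringe may point either way along the groove (rack's x); keep its middle within 15 mm of this point along the groove, so that its flange overhangs the ends of the ribs.
- rack_slot (a point): Centre of the slot in the top of the rack's black block, 42 mm above the table. The slot is 19 mm long along the rack's x and 10 mm wide along y; the block's top is 8 mm thick, hollow below.
- bar_pivot (a point): Top of the swing bar's upright pivot axis, on the rack's steel post (20 mm thick) at rack y = +60 mm; this point is 53 mm above the table.
- bar (a joint): Angle of the swing bar, rad. 0: bar across the bed, its slot right over the block's slot; grows counter-clockwise from above (1.57: along the rack's +x). No stop at 0 (goes to -0.3). Lightly stiff hinge (0.1 N m), stays where left. Aluminium strip 34 mm wide, 43 to 49 mm above the table, reaching 147 mm from the pivot; clears a syringe in the groove by 3 mm.
- bar_knob (a point): Centre of the top of the bar's orange knob, an upright round grip 16 mm across and 26 mm tall standing on the bar (49 to 75 mm above the table), 62 mm from the pivot axis.
- bar_slot (a point): Centre of the bar's slot at the bar's top face, 49 mm above the table, 125 mm from the pivot axis. The slot is 20 mm across the bar by 12 mm along it.
- screw: Loose brass quarter-turn thumbscrew, 40 g, upright in the white stand at the start. Origin: on its axis under its round collar (24 mm across, 3 thick); z up. Above the collar a flat upright wing blade, 28 mm along x, 9 mm thick along y, top 27 mm above the origin: grip it across the 9 mm. With its collar on the bar the origin is 49 mm above the table.
- screw_tip (a point): Lower end of the screw, 25 mm under its origin. 6.4 mm shank with a cross key 18 to 22 mm below the origin, 15 mm along screw x by 6 along y, 11 by 4 at the tip. It passes the slots only with the wings across the bar (screw x along rack x, either way round). Collar on the bar, the key is free below the block's top: a quarter turn either way locks it, wings along the rack's y.
- stand: White plastic stand, 55 by 55 mm, 40 mm tall, fixed, with a 20 mm round hole right through it in which the screw hangs by its collar. Origin: centre of the underside.
- syringe_red: Loose capped syringe with red contents, about 70 g, lying on the table. Origin: middle of its clear barrel (26 mm thick, 100 mm long), on the axis, 13 mm above the table at the start. x points along the barrel to the capped nozzle, which ends at x = 64 mm; at x = -52 mm is the flange, 44 mm wide along y, 26 mm tall; the plunger ends at x = -87 mm.
- syringe_green: Loose syringe of the same shape and size with green contents; stays where it is. Red and green may lie in each other's place.
- bowl: White plastic bowl, 130 mm across, 50 mm tall, origin centre of the underside; stays where it is.
- dropper: Small blue dropper bottle with a black cap, 28 mm thick, 60 mm tall, origin centre of the underside; stays where it is.
There are look-alikes about, which are no part of the job. Several things have the shape of the screw; the one meant has the colours described above.

How it is judged:
By the outcome, as a careful person would: the job done as asked, in the order asked, and still so for the second after the job is handed in, with the robot touching nothing.
It also fails if it takes over 72 s, if anything falls off the work surface, if the arm or the gripper's body presses on something with over 40 N, if the wrist force passes 120 N, or if a joint passes its speed limit or range.

### The arm

A 6-joint arm with a two-finger parallel gripper is mounted at the origin on the work surface. World frame = base frame: x ahead of the robot, y to its left, z up, the work surface at z = 0. Lengths are in mm, angles in rad, forces in N, time in s.
With the tool pointing down it reaches from about 400 to 925 mm from the base axis. Payload 12.5 kg.
Tool frame: the origin (TCP) lies on the centre line of the jaws, within the pads' length; the fingertips stand 14 mm ahead of it and the grasp point (between the pads) lies 5 mm behind it; z points along the fingers, x is the direction in which the jaws open and shut, and the axes are right-handed (so a half turn about z gives the same grasp; the last joint's range is limited). The gripper opens to 95 mm and grips with 3 to 60 N. Pads are 20 mm wide; open, the fingers measure 119 mm over their backs; the gripper's body (75 mm by 180 mm) begins 59 mm behind the grasp point.
Start: joints at [1.212, 0.491, 1.559, -0, 1.092, -0.106], TCP at [156.304, 605.156, 228.661] pointing down, gripper open.
Joint ranges: [-3.1, 3.1], [-0.84, 2.19], [0.05, 2.79], [-1.13, 4.28], [0.06, 2.93], [-2.69, 2.69]. Speed limits (rad/s): [2.22, 2.22, 2.79, 3.14, 3.14, 3.14].

### API

Orientations are given as [roll, pitch, yaw] about the fixed x, y, z axes, in that order (R = Rz(yaw) Ry(pitch) Rx(roll)).
In Python, from cell import state, read_camera, job_done gives the robot as it stands.
- The arm moves only by the shell command python3 -m handwheel 'ROWS'. ROWS is JSON, a list of rows, each an object of numbers: "hand": the finger opening in m, from 0 to 0.0951; "x", "y", "z": the shift along the world's x, y, z in m; "spin": the turn about the world's z in units of 5 degrees (1.0 is 5 degrees). In form: [{"hand": .., "x": .., "y": .., "z": .., "spin": ..}, ...]. A call has 1 to 20 rows; each row is the pose to reach, as a shift and turn from the pose commanded when the call began; what a row does not reach only later rows make up. A row lasts 1/12 s, in which the tool goes at most 41.7 mm and 7.16 degrees, less where a joint would pass 70% of its speed; a pose out of reach is approached as far as the arm can. A call with a gripper value outside its range is refused whole. The fingers move at their own pace and stop on an object; the grip force is fixed at half the most. Time passes only in rows, so rows that repeat a pose let the fingers close. It gives the time, the measured TCP pose, the force and the opening at its end, in the units of the state.
- state(): the state, without advancing time (a new reading comes with each control period).
- read_camera(name): name is "scene" or "top"; returns a dict with "img" (480x640x3 uint8, red, green, blue), "fx", "fy", "cx", "cy" (pixels), "T" (4x4, takes a point from camera to world coordinates). Camera axes: x right, y down, z forward; pixel columns grow to the right and rows downward; lengths in mm; the calibration is good to about 2 mm. A picture is of the moment at which its call begins. There is no depth.
- job_done(): hands the job in, once; it reports no verdict.
The state is a dict: "t": time; "joints": joint angles; "qvel": joint speeds; "tau": joint torques, N m; "eef_pos": TCP position; "tcp_rot": TCP orientation; "ft_force": force on the tool from outside, world axes, zero at the start; "moment": the same for the moment, N m; "opening": opening from 0.0 (shut) to 1.0 (fully open).
Only numpy, scipy, OpenCV 4.12 (cv2) and the standard library are available. Lean on these libraries where they do the work, as an engineer would, in place of code of your own. Each camera call takes 0.05 s, during which the arm holds its last target. There are 200 camera calls.

## Working session

There is one attempt and no reset: what is moved stays moved. The work goes in short steps, Python scripts to look and compute and a shell command to move; the robot and the scene stay as the last step left them, time stands still between calls to the robot, and variables do not carry over. Pictures are saved under pics/ and viewed, about 8 in all and at most 12, crops included, and the job is handed in when it is done.

```bash
mkdir -p pics; ls; cat > h.py <<'E'
import numpy as np, cv2
from cell import state, read_camera, job_done
def px2w(c,u,v,z):
    T=np.array(c["T"]); d=T[:3,:3]@np.array([(u-c["cx"])/c["fx"],(v-c["cy"])/c["fy"],1.]); o=T[:3,3]
    return (o+d*(z-o[2])/d[2])
def w2px(c,p):
    T=np.array(c["T"]); q=T[:3,:3].T@(np.array(p,float)-T[:3,3]); return np.array([q[0]/q[2]*c["fx"]+c["cx"],q[1]/q[2]*c["fy"]+c["cy"]])
def save(img,name): cv2.imwrite("pics/"+name,img[:,:,::-1])
E
python3 - <<'E'
from h import *
s=state();print(s)
for n in("top","scene"):
    c=read_camera(n);save(c["img"],n+"0.png");print(n,c["fx"],c["cx"],c["cy"],np.round(c["T"],3).tolist())
E
```

```text
pics
{'t': 0.0, 'joints': array([ 1.21236961e+00,  4.91535013e-01,  1.55951940e+00, -2.27955203e-05,
        1.09172969e+00, -1.05633418e-01]), 'qvel': array([ 1.76843931e-03, -4.41167381e-05,  1.77415660e-03, -5.84095121e-04,
        2.04278832e-03, -1.03327091e-03]), 'tau': array([-2.88944873e-03, -6.12633991e+01, -2.58162779e+01,  6.91353693e-02,
        4.83275810e-02, -8.47180672e-05]), 'eef_pos': array([156.22602754, 604.87970538, 228.05291541]), 'tcp_rot': array([-3.14148713e+00,  1.18694025e-03,  1.31801361e+00]), 'ft_force': array([-0.13054175, -0.76369239, -0.30273535]), 'moment': array([-0.00242982, -0.00498228, -0.01238592]), 'opening': 1.0028715444981795}
top 598.7167769512168 322.4769464761632 243.31033659938615 [[-0.016, -0.997, 0.081, 432.707], [-1.0, 0.017, 0.011, 48.161], [-0.013, -0.081, -0.997, 1457.559], [0.0, 0.0, 0.0, 1.0]]
scene 459.25118185791416 314.5043899202771 239.49675815597035 [[-0.483, 0.677, -0.555, 1023.767], [0.875, 0.387, -0.29, 298.96], [0.018, -0.627, -0.779, 722.416], [0.0, 0.0, 0.0, 1.0]]
```

View pics/top0.png

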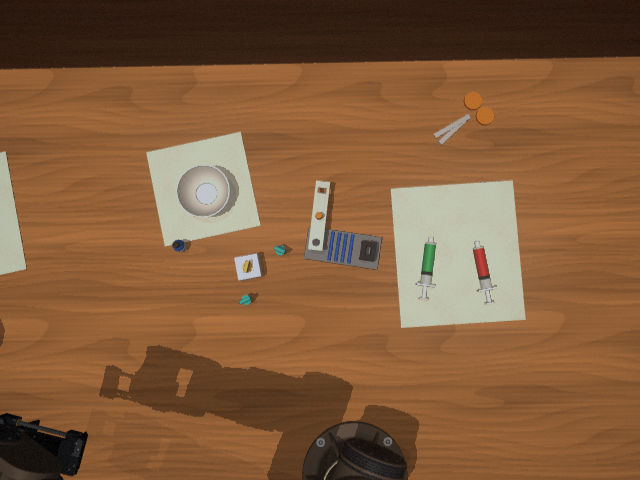

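View pics/scene0.png

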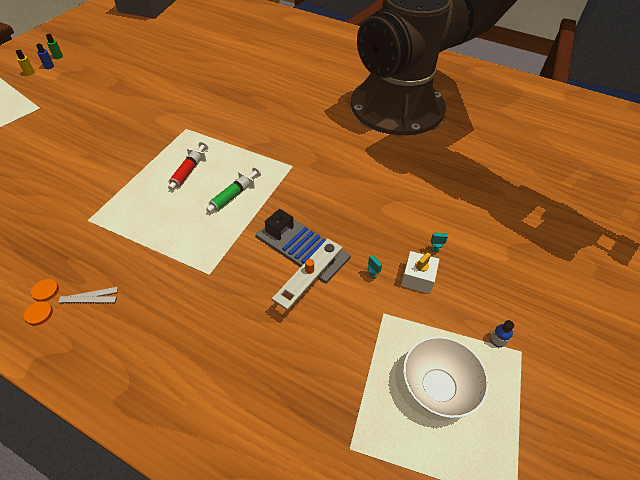

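Candidates. Red syringe: red at top-view (483,268), with green at (428,268) as the look-alike. Screw: brass in the white stand at (247,266), with teal look-alikes at (281,250) and (246,299). Knob: the orange one on the bar at (319,215), with orange scissor handles at (473,100) and (485,115). I choose the red syringe, the brass screw and the bar's knob, and check them in one close crop.

```bash
python3 - <<'E'
from h import *
t=read_camera("top")["img"];s=read_camera("scene")["img"]
def crop(im,x,y,w,h): return cv2.resize(im[y:y+h,x:x+w],(400,300),interpolation=cv2.INTER_CUBIC)
a=np.vstack([np.hstack([crop(t,296,176,100,75+25),crop(t,225,230,80,60)]) ,np.hstack([crop(s,250,200,108,120),crop(t,440,225,100,75+10)])])
save(a,"crop1.png")
E
```

```text
(no output)
```

View pics/crop1.png

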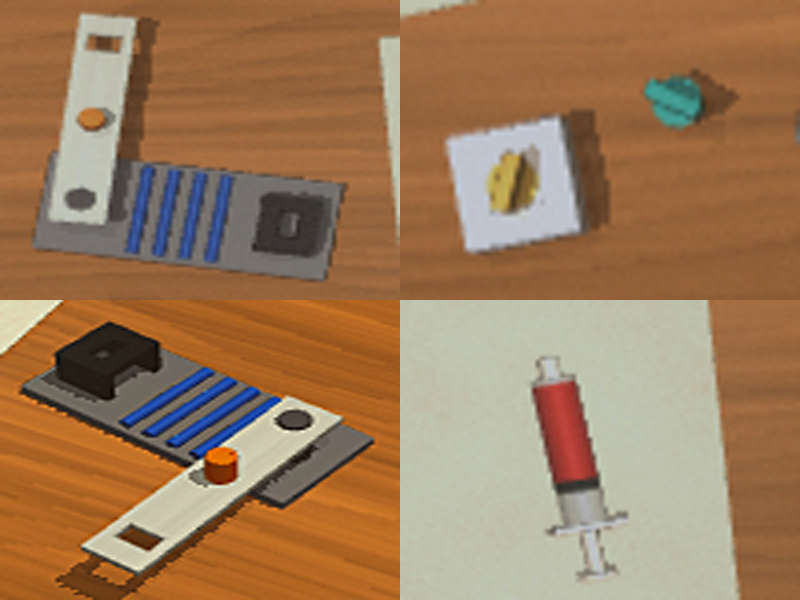

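```bash
cat >> h.py <<'E'
from scipy.optimize import minimize
S=8
def cyl(c0,c1,r,n=16):  # cylinder points between c0,c1
    c0,c1=np.array(c0,float),np.array(c1,float);a=(c1-c0)/np.linalg.norm(c1-c0)
    u=np.cross(a,[0.3,0.5,0.8]);u/=np.linalg.norm(u);v=np.cross(a,u);th=np.linspace(0,2*np.pi,n,endpoint=False)
    ring=r*(np.outer(np.cos(th),u)+np.outer(np.sin(th),v));return np.vstack([c0+ring,c1+ring])
def box(x0,x1,y0,y1,z0,z1): return np.array([[x,y,z] for x in(x0,x1) for y in(y0,y1) for z in(z0,z1)],float)
def pose(P,x,y,yaw):
    c,s=np.cos(yaw),np.sin(yaw);return P@np.array([[c,s,0],[-s,c,0],[0,0,1]])+[x,y,0]
def render(c,solids,roi):
    x,y,w,h=roi;m=np.zeros((h*S,w*S),np.uint8)
    for P in solids:
        q=np.array([w2px(c,p) for p in P]);q=((q-[x,y]+.5)*S)
        cv2.fillConvexPoly(m,cv2.convexHull(q.astype(np.float32)).round().astype(np.int32),255)
    return cv2.resize(m,(w,h),interpolation=cv2.INTER_AREA)/255.
def fit(views,model,p0,step):
    """views: list of (cam,softmask,roi)"""
    def cost(p): return sum(((render(c,model(p),r)-m)**2).sum() for c,m,r in views)
    sim=np.vstack([p0]+[np.array(p0)+np.eye(len(p0))[i]*step[i] for i in range(len(p0))])
    r=minimize(cost,p0,method="Nelder-Mead",options=dict(initial_simplex=sim,xatol=.02,fatol=.01,maxiter=400))
    return r.x,r.fun
def roi(c,p,r):
    q=w2px(c,p);return (int(q[0]-r),int(q[1]-r),2*r,2*r)
def soft(c,r,f):
    x,y,w,h=r;i=c["img"][y:y+h,x:x+w].astype(float);m=f(i[...,0],i[...,1],i[...,2]);m=np.clip(m,0,None)
    hi=np.percentile(m[m>0.3*m.max()],60);return np.clip(m/hi,0,1)
blue=lambda R,G,B:B-np.maximum(R,G)-15
red=lambda R,G,B:np.where(G<.5*R,R-np.maximum(G,B)-60,0)*(np.abs(G-B)<25)
orange=lambda R,G,B:np.where((R>150)&(B<.3*R),R-B-100,0)
E
cat > m.py <<'E'
from h import *
np.set_printoptions(precision=3,suppress=True)
ct,cs=read_camera("top"),read_camera("scene")
p=lambda u,v,z:px2w(ct,u,v,z)
o=p(342,247,13)
ribs=lambda q:[pose(cyl([-35,y,12],[35,y,12],4),*q[:2],q[2]) for y in(-24,-8,8,24)]
slot=p(368.5,250.3,42);piv=p(316,242,51)
yaw=np.arctan2(*(piv-slot)[:2][::-1])-np.pi/2
print("rough",o,yaw,"slot",slot,"piv",piv,"barslot",p(322,190.3,49),"syr tip/end",p(476.8,241.4,13),p(489.25,302.9,13))
for nm,cc in(("top",[ct]),("scene",[cs]),("both",[ct,cs])):
    V=[]
    for c in cc:
        r=roi(c,o,34);V.append((c,soft(c,r,blue),r))
    print("ribs",nm,*fit(V,ribs,[o[0],o[1],yaw],[4,4,.05]))
syr=p(482,263,13)
for nm,cc in(("top",[ct]),("scene",[cs]),("both",[ct,cs])):
    V=[]
    for c in cc:
        r=roi(c,syr,36);V.append((c,soft(c,r,red),r))
    print("red",nm,*fit(V,lambda q:[pose(cyl([-q[3]/2,0,13],[q[3]/2,0,13],12.5),*q[:2],q[2])],[syr[0],syr[1],.2,70],[4,4,.1,8]))
kn=p(319,215.3,72);print("knob0",kn)
for nm,cc in(("top",[ct]),("scene",[cs]),("both",[ct,cs])):
    V=[]
    for c in cc:
        r=roi(c,kn,12);V.append((c,soft(c,r,orange),r))
    print("knob",nm,*fit(V,lambda q:[pose(cyl([0,0,49],[0,0,75],8),*q,0)],kn[:2],[3,3]))
E
python3 m.py
```

```text
rough [540.144  17.494  13.   ] -0.16839696071882138 slot [529.109 -44.461  42.   ] piv [550.159  79.361  51.   ] barslot [673.417  63.308  49.   ] syr tip/end [ 548.277 -307.951   13.   ] [ 400.152 -332.265   13.   ]
ribs top [540.544  21.55   -0.167] 32.85362178164583
ribs scene [536.576  22.177  -0.162] 79.93365696074886
ribs both [538.986  21.819  -0.165] 129.00365031445727
red top [ 499.068 -315.889    0.184   61.753] 44.25061579267716
red scene [ 488.85  -317.772    0.205   48.593] 39.29026193846177
red both [ 490.452 -317.281    0.129   48.314] 120.24590005278056
knob0 [610.733  70.974  72.   ]
knob top [612.935  72.231] 20.48328570643944
knob scene [610.835  74.466] 80.29851762718044
knob both [610.863  72.777] 103.51822313637912
```

Rack origin ≈ (539.5, 21.3), yaw −0.166. Red syringe origin ≈ (485.5, −318.2), yaw 0.177. Both crops and fits match the description, so I reach for the syringe.

```bash
python3 -m handwheel '[{"hand":0.06,"x":0.32,"y":-0.45,"z":-0.03,"spin":3},{"hand":0.06,"x":0.32,"y":-0.45,"z":-0.03,"spin":4.93},{"hand":0.06,"x":0.32,"y":-0.45,"z":-0.03,"spin":4.93},{"hand":0.06,"x":0.32,"y":-0.45,"z":-0.03,"spin":4.93},{"hand":0.06,"x":0.32,"y":-0.45,"z":-0.03,"spin":4.93},{"hand":0.06,"x":0.32,"y":-0.45,"z":-0.03,"spin":4.93},{"hand":0.06,"x":0.32,"y":-0.45,"z":-0.03,"spin":4.93},{"hand":0.06,"x":0.32,"y":-0.45,"z":-0.03,"spin":4.93},{"hand":0.06,"x":0.32,"y":-0.45,"z":-0.03,"spin":4.93},{"hand":0.06,"x":0.32,"y":-0.45,"z":-0.03,"spin":4.93},{"hand":0.06,"x":0.32,"y":-0.45,"z":-0.03,"spin":4.93},{"hand":0.06,"x":0.32,"y":-0.45,"z":-0.03,"spin":4.93},{"hand":0.06,"x":0.32,"y":-0.45,"z":-0.03,"spin":4.93},{"hand":0.06,"x":0.3292,"y":-0.9234,"z":-0.12,"spin":4.93},{"hand":0.06,"x":0.3292,"y":-0.9234,"z":-0.12,"spin":4.93},{"hand":0.06,"x":0.3292,"y":-0.9234,"z":-0.12,"spin":4.93},{"hand":0.06,"x":0.3292,"y":-0.9234,"z":-0.12,"spin":4.93},{"hand":0.06,"x":0.3292,"y":-0.9234,"z":-0.12,"spin":4.93},{"hand":0.06,"x":0.3292,"y":-0.9234,"z":-0.12,"spin":4.93},{"hand":0.06,"x":0.3292,"y":-0.9234,"z":-0.12,"spin":4.93}]'; python3 -c "
from h import *;s=state();print(s['joints'],s['eef_pos'],s['tcp_rot'])"
```

```text
t: 1.97
eef_pos: [478.1, -121.9, 145.6]
tcp_rot: [3.141, 0.0, 1.748]
ft_force: [1.3, -0.2, -0.1]
opening: 0.632
[-3.83699925e-01  4.19534215e-01  1.96823057e+00  1.88188779e-04
  7.53443886e-01 -2.13197812e+00] [ 478.12772288 -121.92117085  145.59734018] [3.14119902e+00 9.52987317e-05 1.74814095e+00]
```

```bash
python3 -m handwheel '[{"hand":0.06,"x":0.006,"y":-0.16,"z":-0.02,"spin":0},{"hand":0.06,"x":0.006,"y":-0.16,"z":-0.02,"spin":0},{"hand":0.06,"x":0.006,"y":-0.16,"z":-0.02,"spin":0},{"hand":0.06,"x":0.006,"y":-0.16,"z":-0.02,"spin":0},{"hand":0.06,"x":0.006,"y":-0.16,"z":-0.02,"spin":0},{"hand":0.06,"x":0.006,"y":-0.16,"z":-0.02,"spin":0},{"hand":0.06,"x":0.006,"y":-0.16,"z":-0.02,"spin":0}]'
```

```text
t: 2.55
eef_pos: [484.1, -279.5, 125.6]
tcp_rot: [-3.141, -0.001, 1.748]
ft_force: [-0.6, -0.5, -0.1]
opening: 0.631
```

```bash
python3 -m handwheel '[{"hand":0.06,"x":0.0014,"y":-0.0375,"z":-0.02,"spin":0},{"hand":0.06,"x":0.0014,"y":-0.0375,"z":-0.05,"spin":0},{"hand":0.06,"x":0.0014,"y":-0.0375,"z":-0.05,"spin":0},{"hand":0.06,"x":0.0014,"y":-0.0375,"z":-0.05,"spin":0}]'
```

```text
t: 2.88
eef_pos: [485.4, -315.6, 75.3]
tcp_rot: [-3.139, -0.003, 1.749]
ft_force: [-0.3, 0.7, -0.3]
opening: 0.632
```

```bash
python3 - <<'E'
from h import *
c=read_camera("scene");i=cv2.resize(c["img"][90:270,90:330],(720,540),interpolation=cv2.INTER_CUBIC);save(i,"grasp1.png")
print(state()["eef_pos"])
E
```

```text
[ 485.94583466 -315.92234973   76.47706709]
```

View pics/grasp1.png

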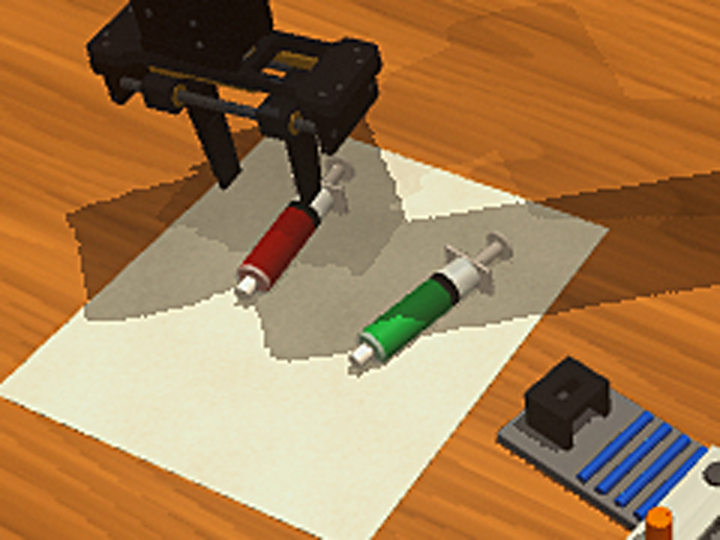

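The fingers, at crop (225,187) and (310,200), straddle the red barrel with their line across it; green is clear. I descend and close.

```bash
python3 -m handwheel '[{"hand":0.06,"x":0,"y":-0.002,"z":-0.03,"spin":0},{"hand":0.06,"x":0,"y":-0.002,"z":-0.05,"spin":0},{"hand":0.06,"x":0,"y":-0.002,"z":-0.057,"spin":0},{"hand":0.06,"x":0,"y":-0.002,"z":-0.057,"spin":0},{"hand":0.024,"x":0,"y":-0.002,"z":-0.057,"spin":0},{"hand":0.015,"x":0,"y":-0.002,"z":-0.057,"spin":0},{"hand":0.015,"x":0,"y":-0.002,"z":-0.057,"spin":0},{"hand":0.015,"x":0,"y":-0.002,"z":-0.057,"spin":0},{"hand":0.015,"x":0,"y":-0.002,"z":-0.057,"spin":0},{"hand":0.015,"x":0,"y":-0.002,"z":-0.057,"spin":0},{"hand":0.015,"x":0,"y":-0.002,"z":-0.057,"spin":0},{"hand":0.015,"x":0,"y":-0.002,"z":-0.057,"spin":0}]'
```

```text
t: 3.93
eef_pos: [485.9, -319.4, 19.2]
tcp_rot: [3.141, 0.0, 1.748]
ft_force: [-0.1, 1.8, 7.2]
opening: 0.269
```

```bash
python3 -m handwheel '[{"hand":0.015,"x":0,"y":0,"z":0.02,"spin":0},{"hand":0.015,"x":0,"y":0,"z":0.05,"spin":0},{"hand":0.015,"x":0,"y":0,"z":0.09,"spin":0},{"hand":0.015,"x":0.01,"y":0.03,"z":0.1,"spin":-0.5},{"hand":0.015,"x":0.0536,"y":0.3407,"z":0.1,"spin":-1},{"hand":0.015,"x":0.0536,"y":0.3407,"z":0.1,"spin":-2},{"hand":0.015,"x":0.0536,"y":0.3407,"z":0.1,"spin":-3},{"hand":0.015,"x":0.0536,"y":0.3407,"z":0.1,"spin":-3.93},{"hand":0.015,"x":0.0536,"y":0.3407,"z":0.1,"spin":-3.93},{"hand":0.015,"x":0.0536,"y":0.3407,"z":0.1,"spin":-3.93},{"hand":0.015,"x":0.0536,"y":0.3407,"z":0.1,"spin":-3.93},{"hand":0.015,"x":0.0536,"y":0.3407,"z":0.1,"spin":-3.93},{"hand":0.015,"x":0.0536,"y":0.3407,"z":0.1,"spin":-3.93},{"hand":0.015,"x":0.0536,"y":0.3407,"z":0.1,"spin":-3.93},{"hand":0.015,"x":0.0536,"y":0.3407,"z":0.1,"spin":-3.93},{"hand":0.015,"x":0.0536,"y":0.3407,"z":0.1,"spin":-3.93}]'
python3 - <<'E'
from h import *
s=state();print(s["eef_pos"],s["ft_force"])
a=read_camera("scene")["img"][120:320,220:400];b=read_camera("top")["img"][170:300,290:400]
save(np.hstack([cv2.resize(a,(450,500)),cv2.resize(b,(350,500))]),"place1.png")
E
```

```text
t: 5.27
eef_pos: [539.3, 20.4, 118.7]
tcp_rot: [-3.141, -0.0, 1.404]
ft_force: [0.9, -0.5, -1.4]
opening: 0.268
[539.31651532  20.37248972 118.71331101] [ 0.87758249 -0.48049655 -1.35238471]
```

View pics/place1.png

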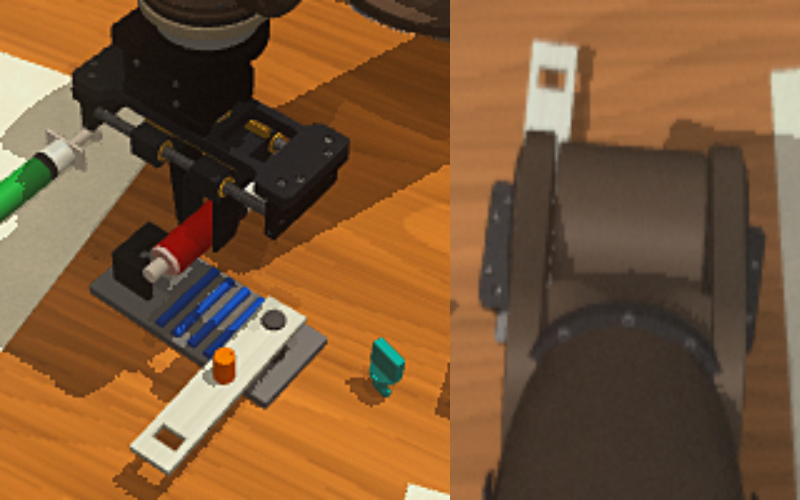

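The syringe is held level and parallel to the ribs, nozzle tip at crop (155,270), i.e. scene (282,228). I lower it and watch the force.

```bash
python3 - <<'E'
from h import *
c=read_camera("scene");y=-.166
print([w2px(c,[539.3+d*np.cos(y),20.4+d*np.sin(y),112.5]) for d in(50,64,78)])
E
python3 -m handwheel '[{"hand":0.015,"x":0,"y":0.0008,"z":-0.03,"spin":0},{"hand":0.015,"x":0,"y":0.0008,"z":-0.055,"spin":0},{"hand":0.015,"x":0,"y":0.0008,"z":-0.07,"spin":0},{"hand":0.015,"x":0,"y":0.0008,"z":-0.078,"spin":0},{"hand":0.015,"x":0,"y":0.0008,"z":-0.081,"spin":0},{"hand":0.015,"x":0,"y":0.0008,"z":-0.083,"spin":0},{"hand":0.015,"x":0,"y":0.0008,"z":-0.083,"spin":0},{"hand":0.015,"x":0,"y":0.0008,"z":-0.083,"spin":0}]'
```

```text
[array([284.69930272, 226.15687112]), array([279.40145816, 230.93115346]), array([274.00930537, 235.79042396])]
t: 6.08
eef_pos: [539.8, 22.0, 36.6]
tcp_rot: [3.14, -0.0, 1.405]
ft_force: [0.5, -0.0, -0.3]
opening: 0.268
```

```bash
python3 -m handwheel '[{"hand":0.015,"x":0.004,"y":-0.001,"z":0,"spin":0},{"hand":0.015,"x":0.004,"y":-0.001,"z":-0.001,"spin":0},{"hand":0.015,"x":0.004,"y":-0.001,"z":-0.002,"spin":0},{"hand":0.015,"x":0.004,"y":-0.001,"z":-0.0025,"spin":0},{"hand":0.015,"x":0.004,"y":-0.001,"z":-0.003,"spin":0},{"hand":0.015,"x":0.004,"y":-0.001,"z":-0.003,"spin":0},{"hand":0.015,"x":0.004,"y":-0.001,"z":-0.003,"spin":0}]'
```

```text
t: 6.67
eef_pos: [543.7, 21.2, 33.6]
tcp_rot: [3.14, -0.0, 1.405]
ft_force: [-1.0, -0.7, 9.1]
opening: 0.267
```

Contact at 9 N. I release gently and lift away.

```bash
python3 -m handwheel '[{"hand":0.03,"x":0,"y":0,"z":0,"spin":0},{"hand":0.04,"x":0,"y":0,"z":0,"spin":0},{"hand":0.04,"x":0,"y":0,"z":0,"spin":0},{"hand":0.04,"x":0,"y":0,"z":0,"spin":0},{"hand":0.04,"x":0,"y":0,"z":0,"spin":0},{"hand":0.04,"x":0,"y":0,"z":0.02,"spin":0},{"hand":0.04,"x":0,"y":0,"z":0.05,"spin":0},{"hand":0.04,"x":0,"y":0,"z":0.09,"spin":0},{"hand":0.04,"x":-0.03,"y":0.03,"z":0.12,"spin":0},{"hand":0.04,"x":-0.05,"y":0.2,"z":0.12,"spin":0},{"hand":0.04,"x":-0.05,"y":0.2,"z":0.12,"spin":0},{"hand":0.04,"x":-0.05,"y":0.2,"z":0.12,"spin":0},{"hand":0.04,"x":-0.05,"y":0.2,"z":0.12,"spin":0},{"hand":0.04,"x":-0.05,"y":0.2,"z":0.12,"spin":0},{"hand":0.04,"x":-0.05,"y":0.2,"z":0.12,"spin":0}]'
python3 - <<'E'
from h import *
s=state();print(s["eef_pos"],s["ft_force"])
a=read_camera("scene")["img"][180:330,240:400];b=read_camera("top")["img"][170:290,290:390]
save(np.hstack([cv2.resize(a,(400,450)),cv2.resize(b,(400,480))[:450]]),"placed.png")
E
```

```text
t: 7.92
eef_pos: [492.6, 223.8, 152.8]
tcp_rot: [3.142, -0.0, 1.409]
ft_force: [0.0, -1.0, -0.0]
opening: 0.422
[492.62734035 223.76536238 152.78733975] [ 0.0178739  -0.95698191 -0.02323711]
```

View pics/placed.png

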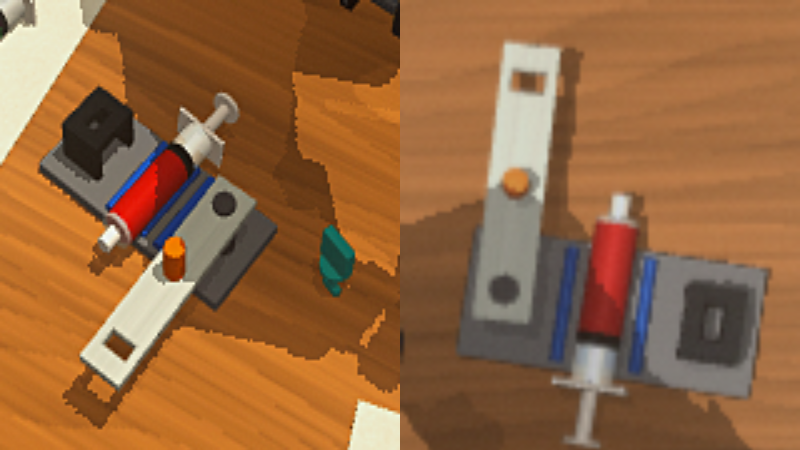

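Red syringe lies in the middle groove (top crop: barrel from (619,195) to the plunger end (580,443)), flange just beyond the rib ends; the bar is still at about 1.6 rad. Next the knob, at ≈ (610.9, 72.4).

```bash
python3 - <<'E'
from h import *
c=read_camera("top");a=px2w(c,344.4,218.4,27);b=px2w(c,334.6,280.4,27);m=b+(a-b)*87/151
e=np.array([np.cos(-.166),np.sin(-.166)]);print(a,b,m,"along",(m[:2]-[539.5,21.3])@e)
E
python3 -m handwheel '[{"hand":0.04,"x":0.1183,"y":-0.1514,"z":-0.03,"spin":0.36},{"hand":0.04,"x":0.1183,"y":-0.1514,"z":-0.03,"spin":0.36},{"hand":0.04,"x":0.1183,"y":-0.1514,"z":-0.03,"spin":0.36},{"hand":0.04,"x":0.1183,"y":-0.1514,"z":-0.03,"spin":0.36},{"hand":0.04,"x":0.1183,"y":-0.1514,"z":-0.03,"spin":0.36},{"hand":0.04,"x":0.1183,"y":-0.1514,"z":-0.05,"spin":0.36},{"hand":0.04,"x":0.1183,"y":-0.1514,"z":-0.05,"spin":0.36},{"hand":0.04,"x":0.1183,"y":-0.1514,"z":-0.05,"spin":0.36}]'
```

```text
[607.95031709  10.75885479  27.        ] [459.53707545  36.89612715  27.        ] [545.04669149  21.836904    27.        ] along 5.381727207226852
t: 8.73
eef_pos: [610.9, 68.2, 102.0]
tcp_rot: [-3.139, 0.0, 1.434]
ft_force: [0.6, 1.2, -0.4]
opening: 0.421
```

```bash
python3 -m handwheel '[{"hand":0.04,"x":0,"y":0.0038,"z":-0.015,"spin":0},{"hand":0.04,"x":0,"y":0.0038,"z":-0.03,"spin":0},{"hand":0.04,"x":0,"y":0.0038,"z":-0.035,"spin":0},{"hand":0.04,"x":0,"y":0.0038,"z":-0.035,"spin":0},{"hand":0.005,"x":0,"y":0.0038,"z":-0.035,"spin":0},{"hand":0.005,"x":0,"y":0.0038,"z":-0.035,"spin":0},{"hand":0.005,"x":0,"y":0.0038,"z":-0.035,"spin":0},{"hand":0.005,"x":0,"y":0.0038,"z":-0.035,"spin":0},{"hand":0.005,"x":0,"y":0.0038,"z":-0.035,"spin":0},{"hand":0.005,"x":0,"y":0.0038,"z":-0.035,"spin":0}]'; python3 -c "
from h import *;s=state();print(s['eef_pos'],s['tcp_rot'],s['ft_force'])"
```

```text
t: 9.57
eef_pos: [611.9, 73.6, 68.4]
tcp_rot: [3.141, -0.0, 1.437]
ft_force: [-0.4, 0.5, 4.4]
opening: 0.16
[611.91660082  73.59802909  68.37589947] [ 3.14079033e+00 -2.98140807e-04  1.43664386e+00] [-0.37032047  0.49433619  4.3808666 ]
```

```bash
python3 - <<'E'
import numpy as np
P=np.array([549.4,80.7]);K=np.array([611.9,73.4])
r=62.5;a0=np.arctan2(*(K-P)[::-1]);a1=-1.737
for k in range(1,20):
    a=a0+(a1-a0)*k/18; q=P+r*np.array([np.cos(a),np.sin(a)])-K; print(k,(q/1000).round(4),round(np.degrees(a-a0)/5,2))
E
```

```text
1 [-0.0013 -0.0055] -1.03
2 [-0.0027 -0.011 ] -2.06
3 [-0.0046 -0.0163] -3.1
4 [-0.007  -0.0214] -4.13
5 [-0.0098 -0.0262] -5.16
6 [-0.013  -0.0308] -6.19
7 [-0.0166 -0.0351] -7.22
8 [-0.0206 -0.0391] -8.25
9 [-0.025  -0.0427] -9.29
10 [-0.0296 -0.0458] -10.32
11 [-0.0345 -0.0486] -11.35
12 [-0.0397 -0.0509] -12.38
13 [-0.045  -0.0527] -13.41
14 [-0.0505 -0.054 ] -14.45
15 [-0.056  -0.0549] -15.48
16 [-0.0616 -0.0552] -16.51
17 [-0.0673 -0.055 ] -17.54
18 [-0.0728 -0.0543] -18.57
19 [-0.0783 -0.0532] -19.6
```

```bash
python3 -m handwheel '[{"hand":0.005,"x":-0.001,"y":-0.0055,"z":0,"spin":-1.03},{"hand":0.005,"x":-0.0025,"y":-0.011,"z":0,"spin":-2.06},{"hand":0.005,"x":-0.0045,"y":-0.0163,"z":0,"spin":-3.1},{"hand":0.005,"x":-0.007,"y":-0.0214,"z":0,"spin":-4.13},{"hand":0.005,"x":-0.0098,"y":-0.0262,"z":0,"spin":-5.16},{"hand":0.005,"x":-0.013,"y":-0.0308,"z":0,"spin":-6.19},{"hand":0.005,"x":-0.0166,"y":-0.0351,"z":0,"spin":-7.22},{"hand":0.005,"x":-0.0206,"y":-0.0391,"z":0,"spin":-8.25},{"hand":0.005,"x":-0.025,"y":-0.0427,"z":0,"spin":-9.29},{"hand":0.005,"x":-0.0296,"y":-0.0458,"z":0,"spin":-10.32}]'; python3 -m handwheel '[{"hand":0.005,"x":-0.0049,"y":-0.0028,"z":0,"spin":-1.03},{"hand":0.005,"x":-0.0101,"y":-0.0051,"z":0,"spin":-2.06},{"hand":0.005,"x":-0.0154,"y":-0.0069,"z":0,"spin":-3.09},{"hand":0.005,"x":-0.0209,"y":-0.0082,"z":0,"spin":-4.13},{"hand":0.005,"x":-0.0264,"y":-0.0091,"z":0,"spin":-5.16},{"hand":0.005,"x":-0.032,"y":-0.0094,"z":0,"spin":-6.19},{"hand":0.005,"x":-0.0377,"y":-0.0092,"z":0,"spin":-7.22},{"hand":0.005,"x":-0.0432,"y":-0.0085,"z":0,"spin":-8.25},{"hand":0.005,"x":-0.0432,"y":-0.0085,"z":0,"spin":-8.25},{"hand":0.005,"x":-0.0432,"y":-0.0085,"z":0,"spin":-8.25}]'
```

```text
t: 10.4
eef_pos: [582.0, 27.6, 68.3]
tcp_rot: [3.141, -0.001, 0.532]
ft_force: [-1.5, 1.8, 6.7]
opening: 0.158
t: 11.23
eef_pos: [538.1, 19.0, 68.3]
tcp_rot: [3.141, 0.001, -0.184]
ft_force: [-4.8, -2.7, 8.6]
opening: 0.16
```

```bash
python3 -m handwheel '[{"hand":0.03,"x":0,"y":0,"z":0,"spin":0},{"hand":0.04,"x":0,"y":0,"z":0,"spin":0},{"hand":0.04,"x":0,"y":0,"z":0,"spin":0},{"hand":0.04,"x":0,"y":0,"z":0.015,"spin":0},{"hand":0.04,"x":0,"y":0,"z":0.04,"spin":0},{"hand":0.04,"x":-0.02,"y":-0.02,"z":0.08,"spin":0},{"hand":0.04,"x":-0.06,"y":-0.17,"z":0.1,"spin":0},{"hand":0.04,"x":-0.06,"y":-0.17,"z":0.1,"spin":0},{"hand":0.04,"x":-0.06,"y":-0.17,"z":0.1,"spin":0},{"hand":0.04,"x":-0.06,"y":-0.17,"z":0.1,"spin":0},{"hand":0.04,"x":-0.06,"y":-0.17,"z":0.1,"spin":0},{"hand":0.04,"x":-0.06,"y":-0.17,"z":0.1,"spin":0}]'
python3 - <<'E'
from h import *
a=read_camera("scene")["img"];b=read_camera("top")["img"]
np.savez("after.npz",a=a,b=b)
f=lambda i,x,y,w,h,s:cv2.resize(i[y:y+h,x:x+w],(400,300),interpolation=cv2.INTER_CUBIC)
save(np.vstack([np.hstack([f(a,250,200,100,75,4),f(b,300,222,88,66,1)]),np.hstack([f(a,395,240,56,56*3//4,1),f(b,227,246,40,30,1)])]),"bar.png")
E
```

```text
t: 12.23
eef_pos: [478.6, -152.2, 168.0]
tcp_rot: [3.142, -0.001, -0.187]
ft_force: [-0.3, 1.1, 0.2]
opening: 0.419
```

View pics/bar.png

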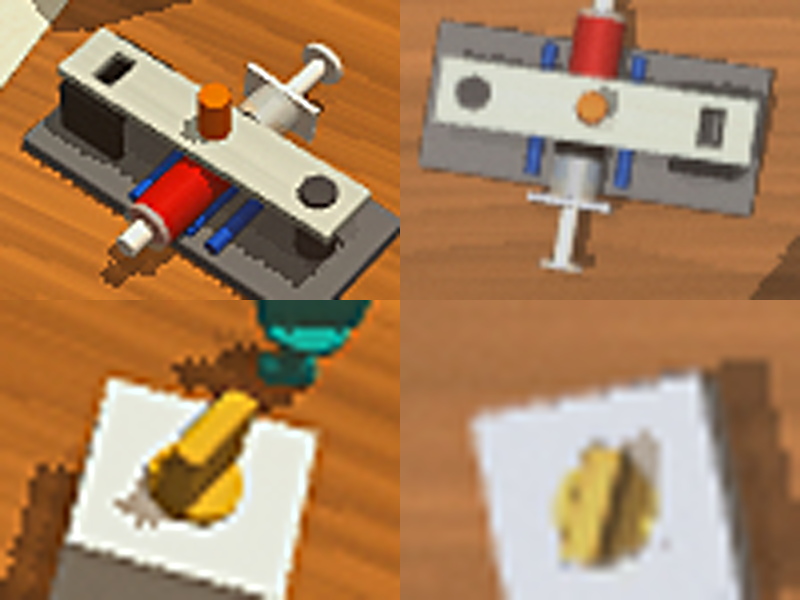

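```bash
cat > m2.py <<'E'
from h import *
np.set_printoptions(precision=3,suppress=True)
cams={"top":read_camera("top"),"scene":read_camera("scene")}
bin_=lambda f:(lambda R,G,B:f(R,G,B).astype(float))
def hsvmask(c,r,f):
    x,y,w,h=r;i=c["img"][y:y+h,x:x+w];H=cv2.cvtColor(i,cv2.COLOR_RGB2HSV).astype(float);return f(H[...,0],H[...,1],H[...,2]).astype(float)
white=lambda H,S,V:np.clip((110-S)/60,0,1)*np.clip((V-120)/50,0,1)
brass=lambda H,S,V:(H>20)&(H<35)&(S>110)
def bar(q):
    P=box(-q[3],147,-17,17,49,49);return [pose(P,q[0],q[1],q[2])]
def barcost(V):
    def f(q):
        t=0
        for c,m,r,w in V:
            R=render(c,bar(q),r); t+=(w*(R-m)**2).sum()
        return t
    return f
for sel in(["top"],["scene"],["top","scene"]):
    V=[]
    for n in sel:
        c=cams[n];r=roi(c,[539,20,49],60);m=hsvmask(c,r,white)
        q0=[549.4,80.7,-1.737,17];R=render(c,bar(q0),r)
        w=(cv2.dilate(R,np.ones((9,9)))>0)*1.0
        # exclude knob, slot, pivot cap
        for P,rad in(([539,19.5,62],16 if n=="scene" else 8),([528.5,-42.5,49],9),([549.4,80.7,52],8)):
            u=w2px(c,P)-[r[0],r[1]];cv2.circle(w,tuple(int(round(k)) for k in u),rad,0,-1)
        # exclude syringe flange area
        u=w2px(c,[492,29,27])-[r[0],r[1]];cv2.circle(w,tuple(int(round(k)) for k in u),12,0,-1)
        V.append((c,m,r,w))
    s0=np.array(q0);sim=np.vstack([s0]+[s0+d for d in np.diag([3,3,.03,3])])
    o=minimize(barcost(V),s0,method="Nelder-Mead",options=dict(initial_simplex=sim,maxiter=400,xatol=.01,fatol=.01))
    q=o.x;print("bar",sel,q,o.fun,"slot",q[:2]+125*np.array([np.cos(q[2]),np.sin(q[2])]))
    V=[(cams[n],soft(cams[n],roi(cams[n],[539,21,12],34),blue),roi(cams[n],[539,21,12],34)) for n in sel]
p0=px2w(cams["top"],247,266,45);print(p0)
scr=lambda q:[pose(cyl([0,0,40],[0,0,43],12),*q),pose(box(-14,14,-4.5,4.5,43,67),*q)]
for sel in(["top"],["scene"],["top","scene"]):
    V=[]
    for n in sel:
        r=roi(cams[n],p0,12);V.append((cams[n],hsvmask(cams[n],r,brass),r))
    print("screw",sel,*fit(V,scr,[p0[0],p0[1],-.15],[3,3,.3]))
    V=[]
    for n in sel:
        r=roi(cams[n],p0,20);m=hsvmask(cams[n],r,lambda H,S,V:(S<70)&(V>150))+hsvmask(cams[n],r,brass)
        V.append((cams[n],np.clip(m,0,1),r))
    top=lambda q:[pose(box(-27.5,27.5,-27.5,27.5,40,40),*q)]+scr(list(q[:2])+[-.15])
    print("stand",sel,*fit(V,top,[p0[0],p0[1],.15],[3,3,.1]))
E
python3 m2.py
```

```text
bar ['top'] [550.365  81.183  -1.731  18.527] 26.72275853825452 slot [530.406 -42.213]
bar ['scene'] [548.417  81.749  -1.729  18.213] 5.417124114571319 slot [528.73  -41.691]
bar ['top', 'scene'] [549.444  81.46   -1.729  18.159] 59.09071879277201 slot [529.756 -41.98 ]
[496.476 243.449  45.   ]
screw ['top'] [495.862 244.29   -0.294] 45.792802768166084
stand ['top'] [495.625 244.011   0.18 ] 58.60499807766244
screw ['scene'] [488.856 245.938   0.087] 92.48727412533641
stand ['scene'] [493.694 244.906   0.181] 138.59587850826605
screw ['top', 'scene'] [491.715 244.73    0.067] 149.09081122645136
stand ['top', 'scene'] [494.428 244.584   0.176] 215.29925413302578
```

```bash
cat > m3.py <<'E'
import io,contextlib
with contextlib.redirect_stdout(io.StringIO()): exec(open("m2.py").read())
best=None
for sel in(["top"],["scene"],["top","scene"]):
    V=[]
    for n in sel:
        c=cams[n];r=roi(c,p0,14);st=render(c,[pose(box(-26,26,-26,26,40,40),495.6 if n=="top" else 493.7,244.4,.178)],r)>.9
        m=hsvmask(c,r,brass)+st*hsvmask(c,r,lambda H,S,V:(S>100))
        V.append((c,np.clip(m,0,1),r))
    for y0 in(-.5,-.25,0):print("screw",sel,*fit(V,scr,[494.5,244.4,y0],[3,3,.2]))
    for c,m,r in V: save(cv2.resize(np.dstack([m*255,render(c,scr([495,244.4,-.25]),r)*255,m*0]).astype(np.uint8),(280,280),interpolation=0),"mask_%s.png"%len(r))
E
python3 m3.py
```

```text
screw ['top'] [495.853 244.224  -0.244] 6.020099961553248
screw ['top'] [495.847 244.13   -0.281] 6.2879507881584
screw ['top'] [495.809 244.103  -0.237] 6.373087274125336
screw ['scene'] [493.696 244.929  -0.195] 11.656824298346791
screw ['scene'] [493.633 244.944  -0.198] 12.05434832756632
screw ['scene'] [493.816 244.944  -0.179] 12.491226451364861
screw ['top', 'scene'] [494.661 244.586  -0.244] 24.881845444059977
screw ['top', 'scene'] [494.553 244.597  -0.238] 24.355509419454055
screw ['top', 'scene'] [494.857 244.584  -0.239] 25.034648212226067
```

```bash
python3 -m handwheel '[{"hand":0.04,"x":0.002,"y":0.03,"z":0,"spin":1.4},{"hand":0.04,"x":0.004,"y":0.06,"z":0,"spin":2.8},{"hand":0.04,"x":0.006,"y":0.1,"z":0,"spin":4.2},{"hand":0.04,"x":0.008,"y":0.14,"z":0,"spin":5.6},{"hand":0.04,"x":0.01,"y":0.18,"z":0,"spin":7},{"hand":0.04,"x":0.012,"y":0.21,"z":0,"spin":8.4},{"hand":0.04,"x":0.0149,"y":0.25,"z":0,"spin":9.8},{"hand":0.04,"x":0.0149,"y":0.29,"z":0,"spin":11.2},{"hand":0.04,"x":0.0149,"y":0.32,"z":0,"spin":12.6},{"hand":0.04,"x":0.0149,"y":0.35,"z":-0.02,"spin":14},{"hand":0.04,"x":0.0149,"y":0.375,"z":-0.04,"spin":15.4},{"hand":0.04,"x":0.0149,"y":0.3967,"z":-0.06,"spin":16.6},{"hand":0.04,"x":0.0149,"y":0.3967,"z":-0.068,"spin":17.57},{"hand":0.04,"x":0.0149,"y":0.3967,"z":-0.068,"spin":17.57},{"hand":0.04,"x":0.0149,"y":0.3967,"z":-0.068,"spin":17.57}]'; python3 -c "
from h import *;s=state();print(s['eef_pos'],s['tcp_rot'])"
```

```text
t: 13.78
eef_pos: [493.2, 246.5, 99.5]
tcp_rot: [-3.141, 0.001, 1.348]
ft_force: [0.8, 0.0, -0.0]
opening: 0.42
[493.24244196 246.54260565  99.46436726] [-3.14052511e+00  6.03562559e-04  1.34815814e+00]
```

```bash
python3 -m handwheel '[{"hand":0.04,"x":0,"y":-0.0018,"z":-0.015,"spin":0},{"hand":0.04,"x":0,"y":-0.0018,"z":-0.03,"spin":0},{"hand":0.04,"x":0,"y":-0.0018,"z":-0.038,"spin":0},{"hand":0.04,"x":0,"y":-0.0018,"z":-0.0405,"spin":0},{"hand":0.04,"x":0,"y":-0.0018,"z":-0.0405,"spin":0},{"hand":0.04,"x":0,"y":-0.0018,"z":-0.0405,"spin":0}]';  python3 -m handwheel '[{"hand":0.012,"x":0,"y":0,"z":0,"spin":0},{"hand":0.0,"x":0,"y":0,"z":0,"spin":0},{"hand":0.0,"x":0,"y":0,"z":0,"spin":0},{"hand":0.0,"x":0,"y":0,"z":0,"spin":0},{"hand":0.0,"x":0,"y":0,"z":0,"spin":0},{"hand":0.0,"x":0,"y":0,"z":0,"spin":0},{"hand":0.0,"x":0,"y":0,"z":0,"spin":0}]'
```

```text
t: 14.28
eef_pos: [494.2, 244.1, 60.0]
tcp_rot: [3.141, -0.001, 1.348]
ft_force: [-0.2, -0.1, 0.1]
opening: 0.419
t: 14.87
eef_pos: [493.9, 244.2, 59.4]
tcp_rot: [3.141, -0.0, 1.349]
ft_force: [-1.2, 0.0, 2.6]
opening: 0.091
```

```bash
python3 -m handwheel '[{"hand":0,"x":0,"y":0,"z":0.02,"spin":0},{"hand":0,"x":0,"y":0,"z":0.05,"spin":0},{"hand":0,"x":0,"y":0,"z":0.08,"spin":0},{"hand":0,"x":0.005,"y":-0.03,"z":0.085,"spin":0.3},{"hand":0,"x":0.01,"y":-0.07,"z":0.085,"spin":0.64},{"hand":0,"x":0.015,"y":-0.11,"z":0.085,"spin":0.64},{"hand":0,"x":0.02,"y":-0.15,"z":0.085,"spin":0.64},{"hand":0,"x":0.025,"y":-0.19,"z":0.085,"spin":0.64},{"hand":0,"x":0.03,"y":-0.23,"z":0.085,"spin":0.64},{"hand":0,"x":0.0348,"y":-0.26,"z":0.085,"spin":0.64},{"hand":0,"x":0.0348,"y":-0.2862,"z":0.07,"spin":0.64},{"hand":0,"x":0.0348,"y":-0.2862,"z":0.05,"spin":0.64},{"hand":0,"x":0.0348,"y":-0.2862,"z":0.042,"spin":0.64},{"hand":0,"x":0.0348,"y":-0.2862,"z":0.042,"spin":0.64},{"hand":0,"x":0.0348,"y":-0.2862,"z":0.042,"spin":0.64}]'
python3 - <<'E'
from h import *
s=state();print(s["eef_pos"],s["ft_force"])
c=read_camera("scene");save(c["img"],"over_full.png")
z=s["eef_pos"][2]-19.4
print([w2px(c,p).round(1) for p in([528.3,-42,z-25],[528.7,-41.7,49],[528.3,-42,49])])
i=c["img"][185:275,235:355];save(cv2.resize(i,(800,600),interpolation=cv2.INTER_CUBIC),"over.png")
E
```

```text
t: 16.12
eef_pos: [528.5, -41.4, 101.3]
tcp_rot: [-3.141, -0.0, 1.406]
ft_force: [0.8, -0.5, 1.1]
opening: 0.095
[528.50242784 -41.44816421 101.28759609] [ 0.7625278  -0.53724142  1.12351662]
[array([277.9, 213.7]), array([278.1, 216.6]), array([278.1, 216.4])]
```

View pics/over.png

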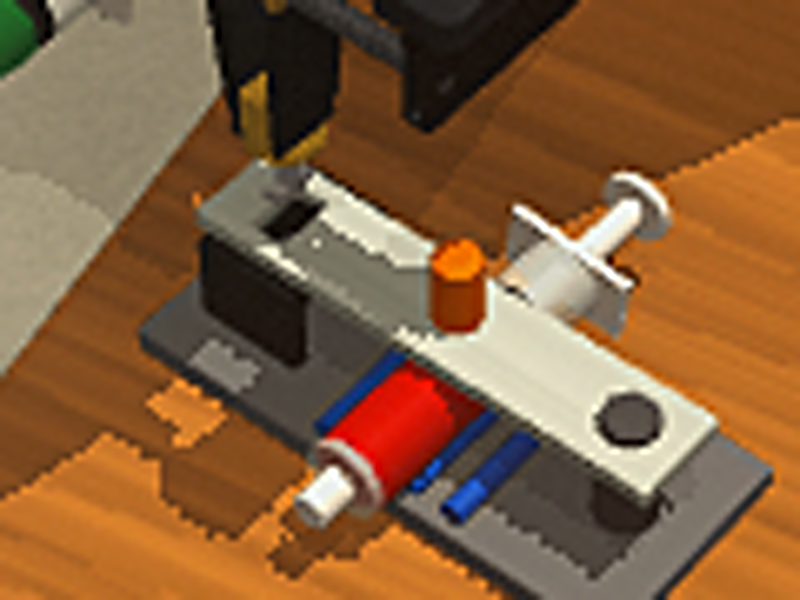

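Screw tip at crop (293,197), just above the slot centre at (291,218), as predicted. I lower slowly.

```bash
python3 -m handwheel '[{"hand":0,"x":0,"y":0,"z":-0.003,"spin":0},{"hand":0,"x":0,"y":0,"z":-0.006,"spin":0},{"hand":0,"x":0,"y":0,"z":-0.008,"spin":0},{"hand":0,"x":0,"y":0,"z":-0.01,"spin":0},{"hand":0,"x":0,"y":0,"z":-0.012,"spin":0},{"hand":0,"x":0,"y":0,"z":-0.012,"spin":0}]'; python3 -m handwheel '[{"hand":0,"x":0,"y":0,"z":-0.002,"spin":0},{"hand":0,"x":0,"y":0,"z":-0.004,"spin":0},{"hand":0,"x":0,"y":0,"z":-0.006,"spin":0},{"hand":0,"x":0,"y":0,"z":-0.008,"spin":0},{"hand":0,"x":0,"y":0,"z":-0.008,"spin":0}]'
```

```text
t: 16.67
eef_pos: [528.4, -41.9, 89.0]
tcp_rot: [-3.141, -0.0, 1.405]
ft_force: [-0.9, 0.3, -0.8]
opening: 0.092
t: 17.08
eef_pos: [528.4, -42.1, 80.9]
tcp_rot: [-3.141, -0.0, 1.405]
ft_force: [-0.6, -0.4, -0.5]
opening: 0.095
```

```bash
python3 -m handwheel '[{"hand":0,"x":0,"y":0,"z":-0.003,"spin":0},{"hand":0,"x":0,"y":0,"z":-0.006,"spin":0},{"hand":0,"x":0,"y":0,"z":-0.009,"spin":0},{"hand":0,"x":0,"y":0,"z":-0.011,"spin":0},{"hand":0,"x":0,"y":0,"z":-0.012,"spin":0},{"hand":0,"x":0,"y":0,"z":-0.0128,"spin":0},{"hand":0,"x":0,"y":0,"z":-0.0128,"spin":0},{"hand":0,"x":0,"y":0,"z":-0.0128,"spin":0}]'
```

```text
t: 17.75
eef_pos: [528.6, -42.1, 68.6]
tcp_rot: [3.141, -0.0, 1.405]
ft_force: [0.2, 0.5, -1.0]
opening: 0.092
```

```bash
python3 -m handwheel '[{"hand":0,"x":0,"y":0,"z":-0.0006,"spin":0},{"hand":0,"x":0,"y":0,"z":-0.0012,"spin":0},{"hand":0,"x":0,"y":0,"z":-0.0012,"spin":0},{"hand":0,"x":0,"y":0,"z":-0.0012,"spin":0}]'
```

```text
t: 18.08
eef_pos: [529.2, -42.2, 68.2]
tcp_rot: [3.14, -0.0, 1.405]
ft_force: [-1.1, 0.1, 8.9]
opening: 0.093
```

Collar seated (9 N at z = 68.2, as predicted). Quarter turn.

```bash
python3 -m handwheel '[{"hand":0,"x":0,"y":0,"z":0.0003,"spin":-1},{"hand":0,"x":0,"y":0,"z":0.0003,"spin":-2},{"hand":0,"x":0,"y":0,"z":0.0003,"spin":-3.1},{"hand":0,"x":0,"y":0,"z":0.0003,"spin":-4.2},{"hand":0,"x":0,"y":0,"z":0.0003,"spin":-5.3},{"hand":0,"x":0,"y":0,"z":0.0003,"spin":-6.4},{"hand":0,"x":0,"y":0,"z":0.0003,"spin":-7.5},{"hand":0,"x":0,"y":0,"z":0.0003,"spin":-8.6},{"hand":0,"x":0,"y":0,"z":0.0003,"spin":-9.7},{"hand":0,"x":0,"y":0,"z":0.0003,"spin":-10.8},{"hand":0,"x":0,"y":0,"z":0.0003,"spin":-11.9},{"hand":0,"x":0,"y":0,"z":0.0003,"spin":-13},{"hand":0,"x":0,"y":0,"z":0.0003,"spin":-14.1},{"hand":0,"x":0,"y":0,"z":0.0003,"spin":-15.2},{"hand":0,"x":0,"y":0,"z":0.0003,"spin":-16.3},{"hand":0,"x":0,"y":0,"z":0.0003,"spin":-17.2},{"hand":0,"x":0,"y":0,"z":0.0003,"spin":-18},{"hand":0,"x":0,"y":0,"z":0.0003,"spin":-18},{"hand":0,"x":0,"y":0,"z":0.0003,"spin":-18}]'; python3 -c "
from h import *;s=state();print(s['moment'])"
```

```text
t: 19.67
eef_pos: [529.1, -42.1, 68.2]
tcp_rot: [3.142, -0.002, -0.166]
ft_force: [-0.2, 0.4, 6.5]
opening: 0.093
[-0.05548042  0.1292799  -0.0349208 ]
```

Turned with little moment. I release, lift straight up, move clear and check.

```bash
python3 -m handwheel '[{"hand":0.015,"x":0,"y":0,"z":0,"spin":0},{"hand":0.03,"x":0,"y":0,"z":0,"spin":0},{"hand":0.03,"x":0,"y":0,"z":0,"spin":0},{"hand":0.03,"x":0,"y":0,"z":0,"spin":0},{"hand":0.03,"x":0,"y":0,"z":0.015,"spin":0},{"hand":0.03,"x":0,"y":0,"z":0.04,"spin":0},{"hand":0.03,"x":0,"y":0,"z":0.08,"spin":0},{"hand":0.03,"x":-0.05,"y":-0.13,"z":0.11,"spin":0},{"hand":0.03,"x":-0.05,"y":-0.13,"z":0.11,"spin":0},{"hand":0.03,"x":-0.05,"y":-0.13,"z":0.11,"spin":0},{"hand":0.03,"x":-0.05,"y":-0.13,"z":0.11,"spin":0},{"hand":0.03,"x":-0.05,"y":-0.13,"z":0.11,"spin":0},{"hand":0.03,"x":-0.05,"y":-0.13,"z":0.11,"spin":0}]'
python3 - <<'E'
from h import *
a=read_camera("scene")["img"];b=read_camera("top")["img"]
f=lambda i,x,y,w,h,W,H:cv2.resize(i[y:y+h,x:x+w],(W,H),interpolation=cv2.INTER_CUBIC)
save(np.vstack([np.hstack([f(a,250,190,100,75,400,300),f(b,300,222,88,66,400,300)]),np.hstack([f(a,0,0,640,480,400,300),f(b,0,0,640,480,400,300)])]),"end.png")
E
```

```text
t: 20.75
eef_pos: [478.3, -172.7, 177.7]
tcp_rot: [-3.142, -0.0, -0.168]
ft_force: [0.8, 1.6, -0.3]
opening: 0.315
```

View pics/end.png

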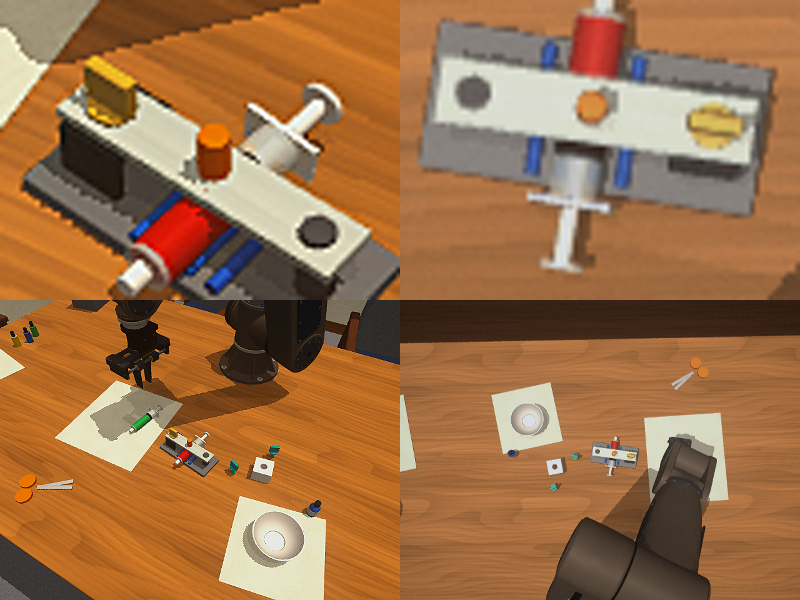

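Screw collar sits flat on the bar, wings nearly along it (top crop (690,124)–(742,122)); everything else is in place. The wings may be a few degrees off, so I measure.

```bash
cat > m4.py <<'E'
import re
src=open("h.py").read();exec(src)
np.set_printoptions(precision=3,suppress=True)
cams={"top":read_camera("top"),"scene":read_camera("scene")}
def hsvmask(c,r,f):
    x,y,w,h=r;i=c["img"][y:y+h,x:x+w];H=cv2.cvtColor(i,cv2.COLOR_RGB2HSV).astype(float);return f(H[...,0],H[...,1],H[...,2]).astype(float)
brass=lambda H,S,V:(H>20)&(H<36)&(S>90)
scr=lambda q:[pose(cyl([0,0,49],[0,0,52],12),*q),pose(box(-14,14,-4.5,4.5,52,76),*q)]
for sel in(["top"],["scene"]):
    V=[]
    for n in sel:
        r=roi(cams[n],[528.5,-42,60],13);V.append((cams[n],hsvmask(cams[n],r,brass),r))
    for y0 in(-1.9,-1.74,-1.5):print(sel,*fit(V,scr,[528.5,-42,y0],[3,3,.2]))
E
python3 m4.py
python3 - <<'E'
import cv2,numpy as np
from h import *
c=read_camera("top")
for a in(-1.736,-1.636,-1.536):
  p=[w2px(c,[528.5+s*14*np.cos(a),-42+s*14*np.sin(a),76]) for s in(-1,1)];d=p[1]-p[0];print(a,d,d[1]/d[0])
i=c["img"][240:262,360-12:360+20];save(cv2.resize(i,(800,550),interpolation=cv2.INTER_CUBIC),"wing.png")
E
```

```text
['top'] [531.285 -43.978  -1.796] 37.97926951172626
['top'] [531.358 -44.306  -1.789] 38.49848519800077
['top'] [531.52  -42.916  -1.565] 40.18726643598616
['scene'] [528.279 -41.728  -2.39 ] 130.78445213379467
['scene'] [530.638 -40.361  -2.521] 131.18588235294118
['scene'] [527.895 -42.512  -2.386] 131.91715494040753
-1.736 [12.00229635  1.78940233] 0.14908833055536685
-1.636 [12.11523583  0.58713507] 0.04846253718613049
-1.536 [12.10712401 -0.62099858] -0.05129199795436926
```

View pics/wing.png

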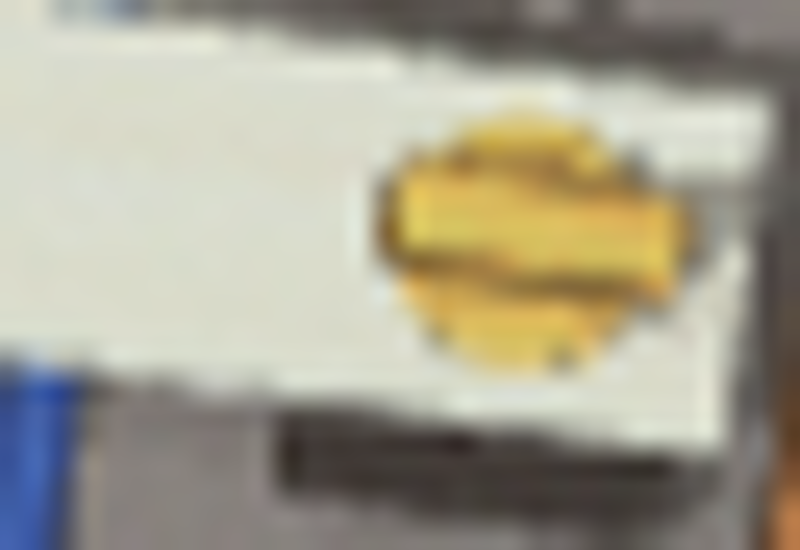

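Up close, the blade's lower edge runs (390,255)→(660,300), slope ≈ 0.16, against 0.149 expected for exact alignment. The wings lie in line with the bar, so I hand in.

```bash
python3 -c "
from cell import *;print(job_done())"
```

```text
the job is handed in; nothing more can be done
None
```

The job is done and handed in at about 21 s of the 72 s allowed.

- **Syringe:** I set the red syringe down in the middle groove at about 9 N of contact and released it. Its middle is about 5 mm from the groove point along the groove, with the flange beyond the rib ends.
- **Bar:** I swung it over by the orange knob. The camera fit puts it about 0.007 rad from alignment.
- **Screw:** It went down through both slots with no side contact, and the collar seated at about 9 N at the expected height. I turned it a quarter turn and let go.

**Last checks:** The final pictures show the collar flat on the bar and the wings in line with it (edge slope 0.16, against 0.149 for exact alignment). The green syringe, bowl, dropper and look-alikes look unmoved, and the robot is clear of everything.

**Checks that disagreed:**
- The two cameras differed by about 2 mm in x, a steady offset that I corrected using the knob grasp.
- The final automatic fit of the wing angle did not work: poor in the top view, useless in the scene view. I judged the wing angle from the close crop instead.
- I did not test the lock by pulling on the screw.

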